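Eject and catch a tool battery

ROBOT

A 6-joint arm with a two-finger parallel gripper is mounted at the origin on the work surface. World frame = base frame: x ahead of the robot, y to its left, z up, the work surface at z = 0. Lengths are in m, angles in rad, forces in N, time in s.
With the tool pointing down it reaches from about 0.35 to 0.975 m from the base axis. Payload 4.9 kg.
Tool frame: the origin (TCP) lies at the very end of the fingers, on their centre line; the grasp point (between the pads) lies 19 mm behind it (ctrl.grasp_offset is the distance from the TCP to the grasp point, in m); z points along the fingers, y is the line along which they close (so a half turn about z gives the same grasp; the last joint's range is limited). The gripper opens to 85 mm and grips with 20 to 120 N. Pads are 22 mm wide; open, the fingers measure 114 mm over their backs; the gripper's body (76 mm by 85 mm) begins 54 mm behind the grasp point. The pads swing forward as they close: fully open they stand 13 mm farther back than shut.
Start: joints at [1.222, 0.053, 1.613, -0, 1.476, -0.119], TCP at [0.142, 0.609, 0.231] pointing down, gripper open.
Joint ranges: [-3.01, 3.01], [-1.01, 2.22], [0.06, 2.58], [-1.02, 4.17], [0.09, 2.62], [-3.14, 3.14]. Speed limits (rad/s): [2.57, 2.57, 3.14, 3.14, 3.14, 3.14].

INTERFACE

Orientations are given as a rotation vector (axis times angle).
In Python, from station import ctrl, optics gives the robot as it stands.
- The arm moves only by the shell command python3 -m handwheel 'ROWS' [OPENING] [FORCE]. ROWS is JSON, a list of rows, each an object of numbers: "tx", "ty", "tz": the shift along the tool's x, y, z in mm; "roll": the turn about the tool's z in rad. A call has 1 to 12 rows; each row shifts and turns the commanded pose from where the row before left it, along the tool's axes as they then stand; what a row does not reach is not made up. A row lasts 1/12 s, in which the tool goes at most 41.7 mm and 7.16 degrees, less where a joint would pass 70% of its speed; a pose out of reach is approached as far as the arm can. A call with a gripper value outside its range is refused whole. OPENING is the finger opening in mm, from 0 to 85.4, set as the call begins (- or left out, the last holds). The fingers move at their own pace and stop on an object; FORCE is the grip in N (left out, the last holds). Time passes only in rows, so rows that do not move let the fingers close. It gives the time, the measured TCP pose, the force, the opening and the grip force at its end, in the units of the state.
- ctrl.get_obs(): the state, without advancing time (a new reading comes with each control period).
- optics.get_image(name): name is "scene" or "top" or "wrist"; returns (picture, depth): 384x512x3 uint8, red, green, blue; 384x512 float32, m along the optical axis (not along the pixel's ray), 0 where there is no reading.
- optics.camera_params(name): a dict with "mtx" (3x3 intrinsics, pixels), "k1" (the pictures are not rectified: a ray, as slopes to the right and down, at radius r is drawn at 1 + k1 r^2 times it, then the intrinsics apply), "extrinsics" (4x4, takes a point from camera to world coordinates); the wrist camera has in their place "tool_from_camera" (4x4, takes a point from camera to tool coordinates, whose origin is the TCP and whose axes are the flange's). Camera axes: x right, y down, z forward; pixel columns grow to the right and rows downward; lengths in m; the calibration is good to about 2 mm. A picture is of the moment at which its call begins: read the wrist's pose just before it. camera_params takes no time and is no camera call.
- ctrl.finish_job(): hands the job in; it is judged then, once.
The state is a dict: "t": time; "q": joint angles; "dq": joint speeds; "effort": joint torques, N m; "tool_pos": TCP position; "tool_rot": TCP orientation; "contact_force": force on the tool from outside, world axes, zero at the start; "wrist_torque": the same for the moment, N m; "opening": finger opening in m; "grip_force": force on a finger pad.
Only numpy, scipy, OpenCV 4.12 (cv2) and the standard library are available. Lean on these libraries where they do the work, as an engineer would, in place of code of your own. Each camera call takes 0.05 s, during which the arm holds its last target. There are 200 camera calls.

TASK

Press down the eject key of the battery charger with one finger, and stop the battery pack with the other finger as it springs out, before it slides away down the bay; let it come out a centimetre or two. Do not lift the pack, and leave everything else on the bench alone. The program finishes while holding: one finger still keeps the key down, and the pack rests against the other finger.

Things in the scene. Friction and masses are not known exactly. Their poses are not given: they have to be found in the camera images.
- charger: Black battery charger fixed to the bench. Origin: on the bench, straight below the front lower edge of the seated pack, on the bay's centre line; z up, -x the way the pack slides out (downhill), +y the key's side. Housing 100 mm high at x = 90 to 165 mm, y = -48 to 48; key pod 32 mm high at x = -62 to -4, y = 34 to 83; the bay between them runs along x at y = 0 (see bay_stop).
- eject_key (a joint): Travel of the eject key, m: 0 up, 0.010 fully down. Its spring needs 2.5 N to start, 5 N fully down, and lifts it again. A steel tongue on the key stands 7 mm above the bay floor before the pack as its latch; it frees the pack after 7 to 8 mm of travel.
- key_top (a point): Centre of the top of the eject key, a grey ribbed cap 34 mm (charger x) by 28 mm (charger y), pressed downwards. At charger x = -33.5, y = 59 mm; 47 mm above the bench when up, 37 mm when fully down (the point moves with it). Nothing stands above it.
- bay_stop (a point): Fixed point on the bay floor's centre line, level along x with the key: charger (-33.3, 0, 21.2) mm. The bay is open above, 54 mm wide between 9 mm high guides, slippery, sloping 0.2 rad down to its open end at x = -74 (no stop). A finger 22 mm wide along x, its tip here at the pressed key's height (16 mm over the floor), stops the pack about 15 mm out.
- pack: Grey battery pack, 70 mm long (along the bay), 50 wide, 42 high, 0.26 to 0.4 kg. Origin: centre of its underside; -x downhill, z upright as it lies on the sloping floor. Seated: origin at charger x = 33.5, z = 35 mm; top front edge at x = -7, 63 mm above the bench. A spring behind it pushes with 4 N, fading to 2 N over 28 mm: unlatched, it shoots out and off the open end unless blocked.
- spare_pack: A like grey battery pack, 70 x 50 x 42 mm, lying level on the bench beside the charger. Origin: centre of its underside. Leave alone.
- tape_roll: Roll of paper tape lying flat, 90 mm across, 24 mm high. Origin: centre of its underside. Leave alone.
- screwdriver: Screwdriver lying on the bench. Leave alone.
- spray_can: Spray can, 60 mm across, 170 mm high, upright. Origin: centre of its underside. Leave alone.
- glue_bottle: Glue bottle, 52 mm across, 130 mm high, upright. Origin: centre of its underside. Leave alone.
- wrench: Wrench lying on the bench. Leave alone.
- varnish_tin: Varnish tin, 90 mm across, 90 mm high, upright. Origin: centre of its underside. Leave alone.
Mind the look-alikes: they are no part of the job. Leave any brown or orange look-alike of the pack alone.

How it is judged:
On the way:
1. with the key held down by the fingers, the pack has popped out of its seat and is stopped by the fingers (value of joint eject_key above 0.006 m and contact force between the fingers and pack above 0.3 N and x of pack in the frame of charger between -0.011 and 0.0295 m), for 0.2 s.
At the end, for the whole second after the job is handed in: The key is held down (more than 6 mm) by the fingers, and the pack lies at rest in the bay, 4 to 45 mm out of its seat, pushing on the fingers with more than 0.3 N; all this through the last second (all of step 1 and contact force between the fingers and eject_key above 0.5 N and angle between the z axis of pack and the z axis of charger, either way round below 0.15 rad and linear speed of pack below 0.02 m/s); the arm keeps its last pose, push and grip.
It fails at once if the pack slid away: more than 55 mm out of its seat (x of pack in the frame of charger below -0.02 m).
It fails at once if the pack was lifted or tipped out of the bay (z of pack in the frame of charger above 0.045 m or angle between the z axis of pack and the z axis of charger, either way round above 0.3 rad).
It fails at once if another thing on the bench was moved by more than 20 mm (distance of any of spare_pack, tape_roll, screwdriver, spray_can, glue_bottle, wrench, varnish_tin from where it was at the start of the episode above 0.02 m).
It also fails if it takes over 32 s, if anything falls off the work surface, if the arm or the gripper's body presses on something with over 40 N, if the wrist force passes 120 N, or if a joint passes its speed limit or range.

## Working session

There is one attempt and no reset: what is moved stays moved. The work goes in short steps, Python scripts to look and compute and a shell command to move; the robot and the scene stay as the last step left them, time stands still between calls to the robot, and variables do not carry over. Pictures are saved under pics/ and viewed, at most 10 in all, crops included, and the job is handed in when it is done.

```bash
ls; mkdir -p pics
cat > h.py <<'E'
import numpy as np,cv2
from station import ctrl,optics
from scipy.spatial.transform import Rotation as R
def cloud(name):
    o=ctrl.get_obs(); im,d=optics.get_image(name); p=optics.camera_params(name); K=np.array(p["mtx"])
    if "extrinsics" in p: T=np.array(p["extrinsics"])
    else:
        W=np.eye(4);W[:3,:3]=R.from_rotvec(o["tool_rot"]).as_matrix();W[:3,3]=o["tool_pos"];T=W@np.array(p["tool_from_camera"])
    v,u=np.mgrid[:384,:512].astype(np.float32)
    n=cv2.undistortPoints(np.stack([u,v],-1).reshape(-1,1,2),K,np.array([p["k1"],0,0,0,0.])).reshape(384,512,2)
    P=np.dstack([n*d[...,None],d])@T[:3,:3].T+T[:3,3]
    P[d==0]=np.nan
    return im,P
E
python3 - <<'E'
from h import *
for n in("scene","top"):
    im,P=cloud(n); np.savez("pics/%s1.npz"%n,im=im,P=P)
    cv2.imwrite("pics/%s1.png"%n,cv2.resize(im[...,::-1],(800,600)))
print(ctrl.get_obs())
E
```

```text
pics
{'t': 0.1, 'q': array([ 1.22199081e+00,  5.33021493e-02,  1.61416975e+00, -5.49254946e-06,
        1.47602744e+00, -1.18973861e-01]), 'dq': array([-0.00122811, -0.00087779, -0.00066969, -0.00036477,  0.00141062,
        0.00138674]), 'effort': array([ 2.95830596e-04, -3.94901276e+01, -3.71363819e+01, -1.40184643e-04,
        3.86589876e-03,  1.30438798e-05]), 'tool_pos': array([0.14217011, 0.60802291, 0.23017116]), 'tool_rot': array([-3.60173626e-01, -3.12043714e+00,  2.91505109e-03]), 'contact_force': array([0.18804621, 0.59064221, 0.50590146]), 'wrist_torque': array([ 0.04192916,  0.01224449, -0.04260002]), 'grip_force': 0.0, 'opening': 0.08544498378747142}
```

View pics/top1.png

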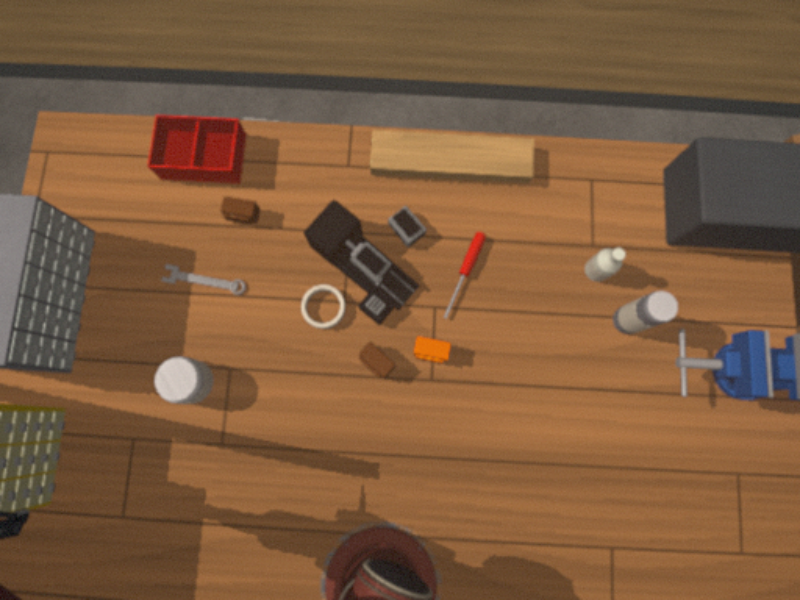

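View pics/scene1.png

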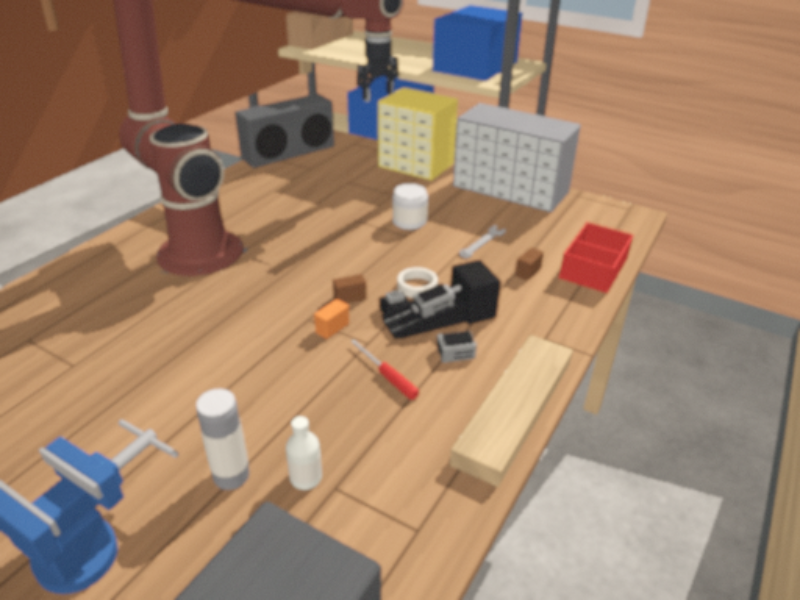

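The top view shows the charger housing at (333,228), the seated pack at (369,258), the key at (375,305) and the bay's open end near (405,290). Things that could be taken for the pack are the spare (407,226), orange block (432,349), and brown blocks (378,360) and (240,210). For the key, the only candidate is the grey cap at (375,305). I choose the pack in the charger and check it in a crop.

Run:
```python
from h import *
z=np.load("pics/top1.npz");im,P=z["im"],z["P"]
c=im[120:215,185:280];cv2.imwrite("pics/crop1.png",cv2.resize(c[...,::-1],(570,570),interpolation=cv2.INTER_CUBIC))
for n,(u,v) in dict(key=(375,305),pack=(369,260),house=(333,222),bay=(400,285)).items():
    print(n,P[int(v*.64),int(u*.64)].round(4))
# housing top
Q=P.reshape(-1,3);m=(abs(Q[:,2]-.1)<.012)&(np.hypot(*(Q[:,:2]-P[142,213,:2]).T)<.09)
print(m.sum(),np.median(Q[m],0),cv2.minAreaRect(Q[m][:,:2].astype(np.float32)))
```

```text
key [0.5359 0.042  0.0452]
pack [0.6213 0.059  0.0762]
house [0.6869 0.1335 0.1022]
bay [ 0.5856 -0.006   0.0233]
725 [0.67806116 0.13581551 0.10017112] ((0.6803419589996338, 0.1372482180595398), (0.07645749300718307, 0.09553414583206177), 53.9193115234375)
```

View pics/crop1.png

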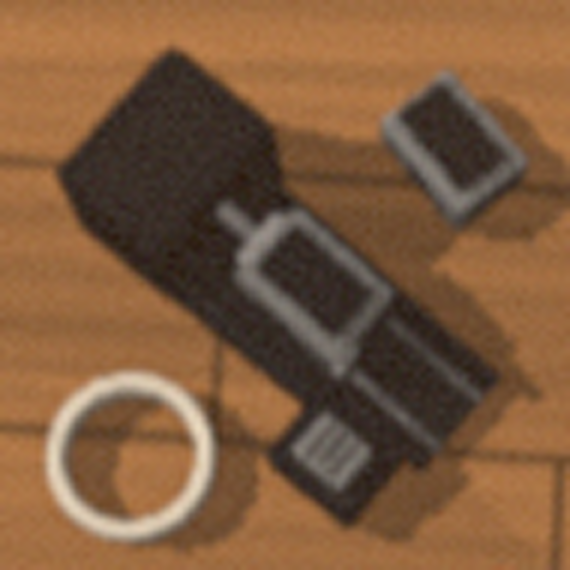

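The crop confirms it: the pack with the dark label (crop 315,275) sits in the charger, and the ribbed key (330,450) is on the tape side. The spare lies off at (455,145). The charger yaw is about 53.6°, with its origin near (0.603, 0.034). I'll move over it.

```bash
python3 -m handwheel '[{"tx":-30,"ty":-26.3},{"tx":-30,"ty":-26.3},{"tx":-30,"ty":-26.3},{"tx":-30,"ty":-26.3},{"tx":-30,"ty":-26.3},{"tx":-30,"ty":-26.3},{"tx":-30,"ty":-26.3},{"tx":-30,"ty":-26.3},{"tx":-30,"ty":-26.3},{"tx":-30,"ty":-26.3},{"tx":-30,"ty":-26.3},{"tx":-30,"ty":-26.3}]' 45 30
python3 -m handwheel '[{"roll":0.1235},{"roll":0.1235},{"roll":0.1235},{"roll":0.1235},{"roll":0.1235},{"roll":0.1235},{"roll":0.1235},{"roll":0.1235}]'
python3 -m handwheel '[{"roll":0.1235},{"roll":0.1235},{"roll":0.1235},{"roll":0.1235},{"roll":0.1235},{"roll":0.1235},{"roll":0.1235},{"roll":0.1235}]'
cat >> h.py <<'E'
def to(x,y,yaw):
    o=ctrl.get_obs();M=R.from_rotvec(o["tool_rot"]).as_matrix()
    d=(M.T@(np.array([x,y,o["tool_pos"][2]])-o["tool_pos"]))*1000
    yy=np.arctan2(M[1,1],M[0,1]); print("shift mm",d.round(1),"roll",round(-(yaw-yy),4),"tilt",M[:,2].round(4),"op",o["opening"],"t",o["t"],"tcp",o["tool_pos"],"q6",o["q"][5])
E
python3 -c "
from h import *
to(.5598,.0246,np.radians(-36.4))"
```

```text
shift mm [-539.6 -472.9    0.8] roll 1.9763 tilt [-6.0e-04 -1.8e-03 -1.0e+00] op 0.08544498378747142 t 0.1 tcp [0.14217011 0.60802291 0.23017116] q6 -0.11897386080951797$[0]: bad value
$[0]: bad value
$[0]: bad value
```

```bash
python3 -m handwheel '[{"tx":-30,"ty":-26.3,"tz":0,"roll":0}]' 45 30; python3 -m handwheel '[{"tx":-30,"ty":-26,"tz":0,"roll":0}]' 45 30;python3 -m handwheel --help
```

```text
t: 0.18
tool_pos: [0.1631, 0.5783, 0.23]
tool_rot: [-0.352, -3.119, -0.0]
contact_force: [0.9, -0.2, 0.8]
opening: 0.0755
grip_force: 0.0
t: 0.27
tool_pos: [0.1883, 0.5435, 0.2301]
tool_rot: [-0.355, -3.121, 0.003]
contact_force: [1.4, -0.4, -0.6]
opening: 0.0639
grip_force: 0.0invalid input: not JSON, or not a number
```

All four keys are needed in each row. About 16 rows of shift are left.

```bash
python3 -m handwheel '[{"tx":-30,"ty":-26,"tz":0,"roll":0},{"tx":-30,"ty":-26,"tz":0,"roll":0},{"tx":-30,"ty":-26,"tz":0,"roll":0},{"tx":-30,"ty":-26,"tz":0,"roll":0},{"tx":-30,"ty":-26,"tz":0,"roll":0},{"tx":-30,"ty":-26,"tz":0,"roll":0},{"tx":-30,"ty":-26,"tz":0,"roll":0},{"tx":-30,"ty":-26,"tz":0,"roll":0},{"tx":-30,"ty":-26,"tz":0,"roll":0},{"tx":-30,"ty":-26,"tz":0,"roll":0},{"tx":-30,"ty":-26,"tz":0,"roll":0},{"tx":-30,"ty":-26,"tz":0,"roll":0}]' 45 30
python3 -m handwheel '[{"tx":0,"ty":0,"tz":0,"roll":0.123},{"tx":0,"ty":0,"tz":0,"roll":0.123},{"tx":0,"ty":0,"tz":0,"roll":0.123},{"tx":0,"ty":0,"tz":0,"roll":0.123},{"tx":0,"ty":0,"tz":0,"roll":0.123},{"tx":0,"ty":0,"tz":0,"roll":0.123},{"tx":0,"ty":0,"tz":0,"roll":0.123},{"tx":0,"ty":0,"tz":0,"roll":0.123},{"tx":0,"ty":0,"tz":0,"roll":0.123},{"tx":0,"ty":0,"tz":0,"roll":0.123},{"tx":0,"ty":0,"tz":0,"roll":0.123},{"tx":0,"ty":0,"tz":0,"roll":0.123}]' >/dev/null
python3 -m handwheel '[{"tx":0,"ty":0,"tz":0,"roll":0.123},{"tx":0,"ty":0,"tz":0,"roll":0.123},{"tx":0,"ty":0,"tz":0,"roll":0.123},{"tx":0,"ty":0,"tz":0,"roll":0.123},{"tx":0,"ty":0,"tz":0,"roll":0}]'
python3 -c "
from h import *
to(.5598,.0246,np.radians(-36.4))"
```

```text
t: 1.27
tool_pos: [0.4689, 0.1563, 0.231]
tool_rot: [-0.36, -3.121, -0.0]
contact_force: [0.5, 0.6, -0.4]
opening: 0.0453
grip_force: 0.0
t: 2.68
tool_pos: [0.468, 0.1581, 0.2307]
tool_rot: [-2.799, -1.425, 0.001]
contact_force: [0.2, 1.0, 1.1]
opening: 0.045
grip_force: 0.0
shift mm [-5.400e+01  1.528e+02 -1.000e-01] roll 0.0064 tilt [-9.e-04 -2.e-04 -1.e+00] op 0.04503592740142164 t 2.6833 tcp [0.46801012 0.15811158 0.23073746] q6 0.8039416358232347
```

```bash
python3 -m handwheel '[{"tx":-13,"ty":38,"tz":0,"roll":0},{"tx":-13,"ty":38,"tz":0,"roll":0},{"tx":-13,"ty":38,"tz":0,"roll":0.006},{"tx":-14,"ty":38,"tz":0,"roll":0},{"tx":0,"ty":0,"tz":0,"roll":0},{"tx":0,"ty":0,"tz":0,"roll":0}]'
python3 - <<'E'
from h import *
im,P=cloud("wrist");np.savez("pics/w1.npz",im=im,P=P);cv2.imwrite("pics/w1.png",cv2.resize(im[...,::-1],(800,600)))
to(.5598,.0246,np.radians(-36.4))
E
```

```text
t: 3.18
tool_pos: [0.5605, 0.0243, 0.2306]
tool_rot: [-2.802, -1.419, 0.002]
contact_force: [0.1, -0.1, 0.2]
opening: 0.0452
grip_force: 0.0
shift mm [-0.8  0.4 -0. ] roll 0.003 tilt [-1.5e-03  6.0e-04 -1.0e+00] op 0.04491916174471163 t 3.2333 tcp [0.55997477 0.02545169 0.23064935] q6 0.5446860679271622
```

View pics/w1.png

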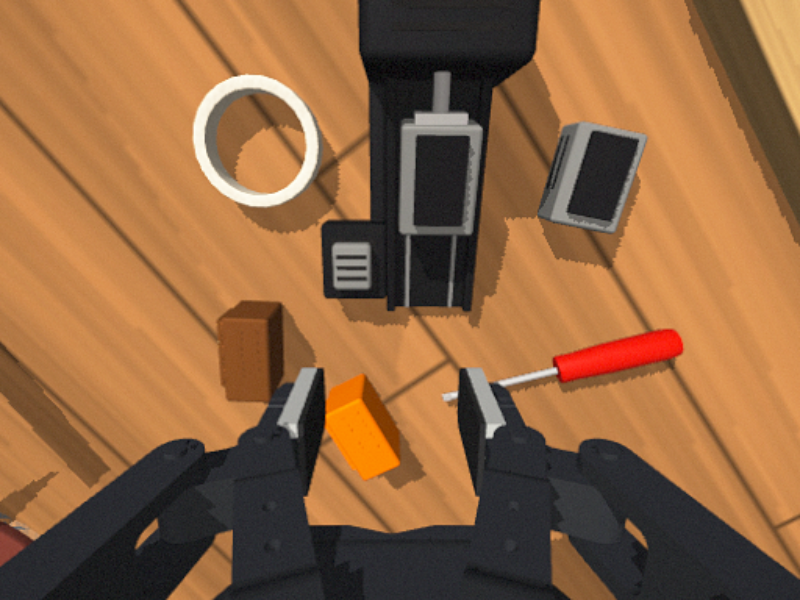

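The wrist view shows the key cap at (352,266), the seated pack's top (402,124)–(473,236), the bay end at (430,308), and the finger tips at (305,370) and (480,370). The orange block (360,430) lies below the fingers. I'll measure from this view.

Run:
```python
from h import *
z=np.load("pics/w1.npz");im,P=z["im"],z["P"]
o=ctrl.get_obs();M=R.from_rotvec(o["tool_rot"]).as_matrix();t=o["tool_pos"]
def g(u,v):return np.nanmedian(P[int(v*.64)-1:int(v*.64)+2,int(u*.64)-1:int(u*.64)+2].reshape(-1,3),0)
for n,u,v in[("key",352,266),("packfrontL",404,229),("packfrontR",470,232),("packbackL",406,132),("packbackR",478,132),("floor",430,275),("orange",360,400),("tipL",312,375),("tipR",470,375)]:
    print(n,g(u,v).round(4),"tool",(M.T@(g(u,v)-t)*1000).round(1))
def fit(lo,hi,x0,x1,y0,y1):
    S=P[int(y0*.64):int(y1*.64),int(x0*.64):int(x1*.64)].reshape(-1,3);S=S[(S[:,2]>lo)&(S[:,2]<hi)]
    r=cv2.minAreaRect(S[:,:2].astype(np.float32));print(len(S),r,S.mean(0).round(4))
fit(.043,.055,320,385,230,305)   # cap
fit(.058,.09,395,490,115,245)    # pack top
fit(.025,.06,318,383,215,300)   # pod
```

```text
key [0.5402 0.0439 0.0471] tool [  3.3 -26.5 183.6]
packfrontL [0.5871 0.046  0.0638] tool [ 32.7  10.1 166.8]
packfrontR [0.6214 0.0179 0.0628] tool [ 30.3  54.3 167.8]
packbackL [0.6226 0.0941 0.0759] tool [ 92.4  10.2 154.7]
packbackR [0.6573 0.0684 0.0767] tool [ 92.3  53.3 153.8]
floor [ 0.5796 -0.0021  0.0182] tool [-10.5  32.5 212.4]
orange [ 0.4792 -0.045   0.049 ] tool [-104.5  -23.3  181.8]
tipL [0.5478 0.048  0.2422] tool [ 11.  -23.2 -11.5]
tipR [0.5877 0.0192 0.2431] tool [ 11.3  26.1 -12.5]
703 ((0.5395219326019287, 0.04348287731409073), (0.03274630755186081, 0.027601461857557297), 53.18943786621094) [0.5402 0.0438 0.0464]
3754 ((0.6251962780952454, 0.05956052988767624), (0.07410833239555359, 0.05021895840764046), 53.63009262084961) [0.6251 0.061  0.0736]
1879 ((0.5408642888069153, 0.04735201969742775), (0.06395795196294785, 0.04541022330522537), 53.44069290161133) [0.5418 0.0461 0.0371]
```

```bash
python3 -m handwheel '[{"tx":3,"ty":3,"tz":0,"roll":0},{"tx":0,"ty":0,"tz":30,"roll":0},{"tx":0,"ty":0,"tz":35,"roll":0},{"tx":0,"ty":0,"tz":35,"roll":0},{"tx":0,"ty":0,"tz":30,"roll":0},{"tx":0,"ty":0,"tz":25,"roll":0},{"tx":0,"ty":0,"tz":15,"roll":0},{"tx":0,"ty":0,"tz":0,"roll":0},{"tx":0,"ty":0,"tz":0,"roll":0},{"tx":0,"ty":0,"tz":0,"roll":0}]'
python3 - <<'E'
from h import *
im,P=cloud("wrist");cv2.imwrite("pics/w2.png",cv2.resize(im[...,::-1],(800,600)))
c,s=np.cos(np.radians(-36.5)),np.sin(np.radians(-36.5))
to(.5622+.0,.0263,np.radians(-36.5))
E
```

```text
t: 4.07
tool_pos: [0.5652, 0.0273, 0.0629]
tool_rot: [2.8, 1.421, 0.003]
contact_force: [0.2, 0.5, 0.9]
opening: 0.0452
grip_force: 0.0
shift mm [-2.7 -2.4 -0. ] roll 0.0053 tilt [ 3.6e-03 -3.0e-04 -1.0e+00] op 0.045428760464694795 t 4.1167 tcp [0.56573217 0.02706685 0.06349659] q6 0.5481197844709104
```

View pics/w2.png

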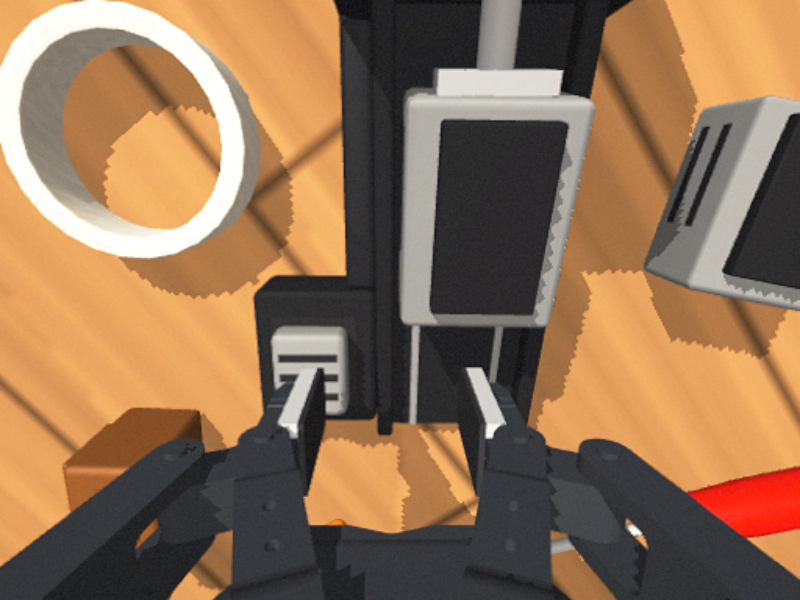

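The fingers hang over the key cap (left tip 305,375) and the bay floor below the pack (right tip 480,375), as planned. I'll lower them onto the key.

```bash
for i in 1; do python3 -m handwheel '[{"tx":-1,"ty":-1,"tz":5,"roll":0},{"tx":0,"ty":0,"tz":5,"roll":0},{"tx":0,"ty":0,"tz":4,"roll":0},{"tx":0,"ty":0,"tz":0,"roll":0},{"tx":0,"ty":0,"tz":0,"roll":0}]'; done
python3 -m handwheel '[{"tx":0,"ty":0,"tz":2,"roll":0},{"tx":0,"ty":0,"tz":2,"roll":0},{"tx":0,"ty":0,"tz":0,"roll":0},{"tx":0,"ty":0,"tz":0,"roll":0}]'
```

```text
t: 4.53
tool_pos: [0.5626, 0.0263, 0.0468]
tool_rot: [-2.802, -1.419, 0.001]
contact_force: [0.1, 0.2, -0.1]
opening: 0.0451
grip_force: 0.0
t: 4.87
tool_pos: [0.5631, 0.0263, 0.0434]
tool_rot: [2.802, 1.42, 0.0]
contact_force: [0.9, -0.5, 0.2]
opening: 0.0449
grip_force: 0.2
```

```bash
python3 -m handwheel '[{"tx":0,"ty":0,"tz":2,"roll":0},{"tx":0,"ty":0,"tz":2,"roll":0},{"tx":0,"ty":0,"tz":0,"roll":0},{"tx":0,"ty":0,"tz":0,"roll":0}]'
python3 -m handwheel '[{"tx":0,"ty":0,"tz":2,"roll":0},{"tx":0,"ty":0,"tz":2,"roll":0},{"tx":0,"ty":0,"tz":0,"roll":0},{"tx":0,"ty":0,"tz":0,"roll":0}]'
```

```text
t: 5.2
tool_pos: [0.5631, 0.0263, 0.0393]
tool_rot: [2.802, 1.42, 0.001]
contact_force: [0.6, 0.2, 1.0]
opening: 0.0448
grip_force: 0.7
t: 5.53
tool_pos: [0.5628, 0.0259, 0.0355]
tool_rot: [2.803, 1.419, -0.001]
contact_force: [-2.1, -1.7, 5.5]
opening: 0.045
grip_force: 4.8
```

Run:
```python
from h import *
im,P=cloud("wrist");cv2.imwrite("pics/w3.png",cv2.resize(im[...,::-1],(800,600)))
o=ctrl.get_obs();print(o["contact_force"],o["wrist_torque"])
```

```text
[-1.04801112 -1.37971554  4.42565469] [-0.18370678  0.38578917 -0.21558115]
```

View pics/w3.png

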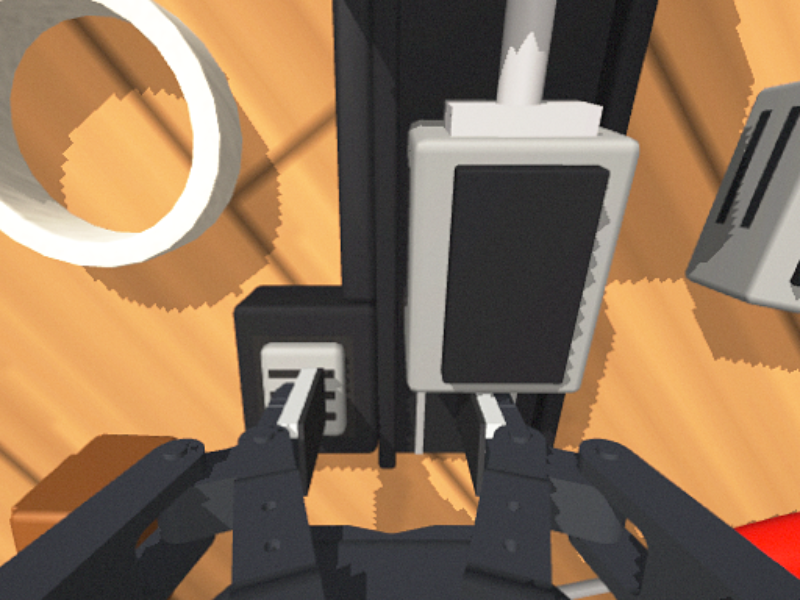

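The pack has popped out about 15 mm and rests on the right finger (485,395), while the left finger holds the key down. I'll press a little further for margin and let it settle.

```bash
python3 -m handwheel '[{"tx":0,"ty":0,"tz":1.5,"roll":0},{"tx":0,"ty":0,"tz":0,"roll":0},{"tx":0,"ty":0,"tz":0,"roll":0},{"tx":0,"ty":0,"tz":0,"roll":0},{"tx":0,"ty":0,"tz":0,"roll":0},{"tx":0,"ty":0,"tz":0,"roll":0}]'
python3 -m handwheel '[{"tx":0,"ty":0,"tz":0,"roll":0},{"tx":0,"ty":0,"tz":0,"roll":0},{"tx":0,"ty":0,"tz":0,"roll":0},{"tx":0,"ty":0,"tz":0,"roll":0}]'
python3 - <<'E'
from h import *
im,P=cloud("wrist");o=ctrl.get_obs();M=R.from_rotvec(o["tool_rot"]).as_matrix()
for n,u,v in[("key",330,350),("packfront",500,385)]:
    q=P[int(v*.64),int(u*.64)];print(n,q.round(4),(M.T@(q-o["tool_pos"])*1000).round(1))
E
```

```text
t: 6.08
tool_pos: [0.5629, 0.0259, 0.0346]
tool_rot: [2.803, 1.419, -0.002]
contact_force: [-3.6, -2.6, 8.6]
opening: 0.0449
grip_force: 6.3
t: 6.42
tool_pos: [0.5629, 0.0259, 0.0347]
tool_rot: [2.803, 1.419, -0.002]
contact_force: [-3.9, -2.0, 9.6]
opening: 0.045
grip_force: 6.3
key [0.5562 0.0501 0.0355] [ 15.6 -19.7  -0.9]
packfront [0.5974 0.0205 0.061 ] [ 16.   31.  -26.4]
```

```bash
python3 -c "
from station import ctrl
print(ctrl.finish_job())"
```

```text
the job is handed in; nothing more can be done
None
```

I handed the job in with one finger holding the eject key fully down and the pack, about 15 mm out, resting against the other finger; `finish_job` returned no verdict.

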